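Slide the pepper mill home into the condiment rail

ROBOT

A 6-joint arm with a two-finger parallel gripper is mounted at the origin on a cart in front of the work surface, level with it; the furniture and walls round the work are solid. World frame = base frame: x ahead of the robot, y to its left, z up, the work surface at z = 0. Lengths are in mm, angles in degrees, forces in N, time in s.
With the tool pointing down it reaches from about 325 to 925 mm from the base axis. Payload 3.1 kg.
Tool frame: the origin (TCP) lies at the very end of the fingers, on their centre line; the grasp point (between the pads) lies grasp_offset behind it (grasp_offset is the distance from the TCP to the grasp point, in mm); z points along the fingers, y is the line along which they close (so a half turn about z gives the same grasp; the last joint's range is limited). The gripper opens to 85 mm and grips with 20 to 120 N. Pads are 22 mm wide; open, the fingers measure 114 mm over their backs; the gripper's body (76 mm by 85 mm) begins 54 mm behind the grasp point. The pads swing forward as they close: fully open they stand 13 mm farther back than shut.
Start: joints at [-79.538, 12.427, 92.441, -0, 75.132, -6.429], TCP at [181.614, -598.043, 231.3] pointing down, gripper open.
Joint ranges: [-157.48, 157.48], [-44.54, 120.13], [17.64, 146.25], [-64.5, 244.5], [7.68, 150.69], [-147.95, 147.95]. Speed limits (degrees/s): [159.86, 159.86, 180, 180, 180, 180].

INTERFACE

Orientations are given as [roll, pitch, yaw] about the fixed x, y, z axes, in that order (R = Rz(yaw) Ry(pitch) Rx(roll)).
In Python, from station import * gives the robot as it stands. Calls block until the motion is done:
- goto(position, orientation): joint-space move of the TCP to a pose.
- move_l(position, attitude=None, speed=150): straight line of the TCP; attitude=None keeps the orientation; speed is the mean speed in mm/s.
- move_j(angles): joint-space move.
- grip(opening, squeeze=None): finger opening in mm; squeeze is the grip in N (None keeps the last); returns when the fingers have stopped.
- wait(seconds).
- solve_ik(position, orientation): joint angles nearest the present ones, or None.
- get_obs(): the state.
- get_image(name): name is "side" or "top" or "wrist"; returns the picture (420x560x3 uint8, red, green, blue); there is no depth.
- get_calibration(name): a dict with "fx", "fy", "cx", "cy" (pixels), "R" (3x3) and "t" (3): a world point X has camera coordinates R X + t; the wrist camera has in their place "mount" (4x4, takes a point from camera to tool coordinates, whose origin is the TCP and whose axes are the flange's). Camera axes: x right, y down, z forward; pixel columns grow to the right and rows downward; lengths in mm; the calibration is good to about 2 mm. A picture is of the moment at which its call begins: read the wrist's pose just before it. get_calibration takes no time and is no camera call.
A pose or a line that the arm cannot do raises Unreachable and nothing moves.
- sign_off(): hands the job in; it is judged then, once.
Trained networks look in the newest picture that a camera, given by its name, has taken for a name from the list of things; names that differ only in an ending like _2 or _b are one class to them, and where a whole thing is asked for, a point or a joint stands for the part that bears it (a point fixed in the world has none). Each returns a list of dicts, best first, with "score" (0 to 1); they miss things now and then, are a little off and sometimes report something else, mostly with a low value. They report only what shows in the picture. A call takes as long as a camera call.
- spot_in(name, camera): "extent" ([centre column, centre row, width, height] in pixels, round what is visible of it).
- regions_of(name, camera): "region" (420x560 bool, what is visible of it) and "extent" ([centre column, centre row, width, height] in pixels, round what is visible of it).
The state is a dict: "t": time; "joint_pos": joint angles; "qvel": joint speeds; "effort": joint torques, N m; "tcp_pos": TCP position; "ee_rot": TCP orientation; "wrist_force": force on the tool from outside, world axes, zero at the start; "moment": the same for the moment, N m; "grip_width": finger opening in mm; "grip_force": force on a finger pad.
Only numpy, scipy, OpenCV 4.12 (cv2) and the standard library are available. Lean on these libraries where they do the work, as an engineer would, in place of code of your own. Each camera call takes 0.05 s, during which the arm holds its last target. There are 200 camera calls.

TASK

Put the brown wooden pepper mill away in the empty bay of the low wooden condiment rail, the bay with the round cork mat, next to the salt shaker: push it along the worktop with the fingertips low on its body so that it slides upright without tipping, until it stands right back against the rear board of that bay. Only push it from outside: never lift it, press down on it or take it between the fingers. Leave everything else standing where it is.

Things in the scene. Friction and masses are not known exactly. Their poses are not given: they have to be found in the camera images.
- pepper_mill: brown wooden mill, waisted, 170 mm high, foot 58 mm in diameter, 0.13 to 0.25 kg, loose. Origin: centre of its underside; z up its axis (its yaw means nothing). Pushed up to 30 mm above the worktop it slides; much higher it tips. An upright gripper's body meets the mill's top before the fingertips reach its foot: lean the gripper back from the mill by 30 to 45 degrees.
- rail: light wooden rail, fixed, 64 (x) by 186 mm (y), open to the robot's left: rear board 45 mm high, three side walls 10 mm thick, 35 mm high; two bays without floor, each 78 mm wide, 52 mm deep. Origin: centre of footprint, on the worktop; x points from the open front to the rear board (its face at x = +20, wall ends at x = -32 mm), y along the board; bay middles at y = +44 and -44 mm.
- cork_mat: round cork mat, 62 mm across, flush with the worktop (no step), in the mill's bay, either of the two. Origin: its centre, where the mill's axis is when the mill stands midway across the bay and against the rear board; x points to the rear board, y along it, as the rail's. The side walls leave the mill 10 mm of play either way.
- salt_shaker: grey and clear salt shaker, 44 mm in diameter, 90 mm high, loose, standing in the other bay; leave it. Origin: centre of its underside.
- mug: white mug with a handle, 78 mm wide, 101 mm high, loose, at the right of the worktop towards the back; leave it. Origin: on its underside.
- jar: clear spice jar with a red lid and a pale label, 47 mm in diameter, 97 mm high, loose, farther back on the worktop; leave it. Origin: centre of its underside.

How it is judged (in metres and radians):
At the end, for the whole second after the job is handed in: The mill stands upright (within about 3 degrees) and at rest on the worktop in the bay with the cork mat, its axis within 8 mm of its place against the rear board and within 15 mm of the middle of the bay (x of pepper_mill in the frame of cork_mat between -0.008 and 0.008 m and y of pepper_mill in the frame of cork_mat between -0.015 and 0.015 m and angle between pepper_mill's own z axis and vertical below 0.06 rad and height (world z) of pepper_mill below 0.004 m and linear speed of pepper_mill below 0.02 m/s); the robot touches nothing.
It fails at once if the pepper mill is tipped (more than about 11 degrees) (angle between pepper_mill's own z axis and vertical above 0.2 rad).
It fails at once if the pepper mill is lifted off the worktop (height (world z) of pepper_mill above 0.01 m).
It fails at once if the pepper mill is taken between the fingers or pressed from above (horizontal distance between the grasp point and pepper_mill below 0.015 m and contact force between the fingers and pepper_mill above 0.5 N).
It fails at once if the salt shaker, spice jar or mug is moved (more than 2 cm) or tipped (distance of any of salt_shaker, jar, mug from where it was at the start of the episode above 0.02 m or angle between any of salt_shaker, jar, mug's own z axis and vertical above 0.3 rad).
It also fails if it takes over 51 s, if anything falls off the work surface, if the arm or the gripper's body presses on something with over 40 N, if the wrist force passes 120 N, or if a joint passes its speed limit or range.

## Working session

There is one attempt and no reset: what is moved stays moved. The work goes in short steps, each a Python script; the robot and the scene stay as the last script left them, time stands still between calls to the robot, and variables do not carry over. Pictures are saved under pics/ and viewed, at most 10 in all, crops included, and the job is handed in when it is done.

```bash
mkdir -p pics; ls; python3 - <<'E'
from station import *
import cv2,numpy as np
np.set_printoptions(precision=3,suppress=True)
o=get_obs();print(o['t'],o['tcp_pos'],o['ee_rot'],o['grip_width'])
ims=[]
for c in ("side","top"):
    im=get_image(c);cv2.imwrite(f"pics/{c}0.png",im[:,:,::-1])
    k=get_calibration(c);print(c,k['fx'],k['fy'],k['cx'],k['cy'],np.array(k['R']).tolist(),k['t'])
    for n in ("pepper_mill","rail","cork_mat","salt_shaker","mug","jar"):
        print(n,[(round(d['score'],2),np.round(d['extent'],1).tolist()) for d in spot_in(n,c)[:2]])
print(get_obs()['t'], [k for k in dir() if 'offset' in k], get_calibration('wrist')['mount'])
E
```

```text
pics
0.0 [ 181.471 -597.213  229.965] [-179.863   -0.015   16.89 ] 85.23393127418545
side 520.3033339406829 520.3033339406829 282.9527553745899 204.24066158312112 [[-0.8574943227442507, -0.5144826521032901, -0.003329736647857876], [-0.288992558717541, 0.48700157475328415, -0.8242043236926813], [0.4256604133194298, -0.7057882592340187, -0.5662827435655672]] [512.853 220.532 878.236]
pepper_mill [(0.67, [244.4, 255.4, 37.7, 85.9]), (0.56, [315.9, 232.8, 25.0, 39.3])]
rail [(0.86, [306.6, 230.6, 80.7, 70.4])]
cork_mat [(0.53, [286.0, 229.9, 23.7, 16.1])]
salt_shaker [(0.77, [317.1, 231.7, 26.4, 43.6])]
mug [(0.69, [299.8, 147.6, 27.2, 47.4])]
jar []
top 527.5503504857487 527.5503504857487 279.1736723485308 207.04065081435948 [[0.02788327016703777, -0.9995867275978066, 0.006992657227419314], [-0.9842767312861302, -0.028675455629877215, -0.17429008719118175], [0.17441857554022955, -0.002022932210220353, -0.9846695223534597]] [ -38.607  594.084 1054.079]
pepper_mill [(0.67, [173.1, 218.2, 34.1, 44.1])]
rail [(0.66, [264.4, 234.9, 59.5, 88.8])]
cork_mat [(0.77, [267.6, 214.8, 30.5, 29.0])]
salt_shaker []
mug []
jar [(0.61, [215.8, 126.2, 33.0, 33.2])]
0.7 ['grasp_offset'] [[  -0.001   -0.95    -0.312   80.229]
 [   1.      -0.      -0.001    0.8  ]
 [   0.001   -0.312    0.95  -142.947]
 [   0.       0.       0.       1.   ]]
```

View pics/side0.png

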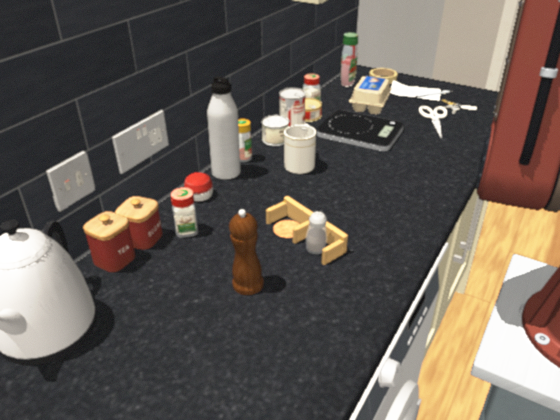

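View pics/top0.png

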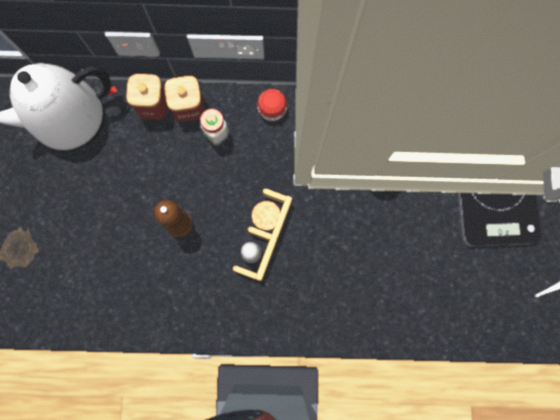

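```bash
cat > h.py <<'E'
from station import *
import cv2,numpy as np
from scipy.spatial.transform import Rotation as Ro
np.set_printoptions(precision=1,suppress=True)
def ray(cam,uv,z):
    k=get_calibration(cam);R=np.array(k['R']);t=np.array(k['t'])
    c=-R.T@t;d=R.T@np.array([(uv[0]-k['cx'])/k['fx'],(uv[1]-k['cy'])/k['fy'],1])
    return c+d*(z-c[2])/d[2]
def proj(cam,X):
    k=get_calibration(cam);p=np.atleast_2d(X)@np.array(k['R']).T+np.array(k['t'])
    return np.c_[p[:,0]/p[:,2]*k['fx']+k['cx'],p[:,1]/p[:,2]*k['fy']+k['cy']]
def region(n,cam):
    r=regions_of(n,cam);return r[0]['region'].astype(np.uint8) if r else None
def att(th,lean,flip):
    """push heading th (rad), gripper leaned back; tool x forward unless flip"""
    f=np.array([np.cos(th),np.sin(th),0]);u=np.array([0,0,1.])
    z=np.sin(lean)*f-np.cos(lean)*u; x=np.cos(lean)*f+np.sin(lean)*u
    if flip:x=-x
    return Ro.from_matrix(np.c_[x,np.cross(z,x),z]).as_euler('xyz',degrees=True)
E
python3 - <<'E'
from h import *
print('go',grasp_offset)
get_image("top");m=region("cork_mat","top")
(ys,xs)=np.nonzero(m);print('mat top',ray("top",(xs.mean(),ys.mean()),0))
r=region("rail","top");c=max(cv2.findContours(r,0,1)[0],key=cv2.contourArea)
print('rail area',r.sum(),cv2.minAreaRect(c))
for z,p in ((45,(290,197)),(45,(262,278)),(35,(264,191)),(35,(250,231)),(35,(235,268))):print(p,ray("top",p,z))
p=region("pepper_mill","top");s=None
get_image("side");s=region("pepper_mill","side");m=region("cork_mat","side")
if m is not None:
    ys,xs=np.nonzero(m);print('mat side',ray("side",(xs.mean(),ys.mean()),0))
ys,xs=np.nonzero(s);print('side mill',xs.min(),xs.max(),ys.min(),ys.max())
# fit foot: silhouette match of a waisted mill (foot disc + knob) by optimisation
a=np.linspace(0,2*np.pi,40)
low=ys>ys.max()-12;u=(xs[low].min()+xs[low].max())/2
from scipy.optimize import least_squares
def f(q):
    P=proj("side",np.c_[q[0]+29*np.cos(a),q[1]+29*np.sin(a),0*a]);return [P[:,0].mean()-u,P[:,1].max()-ys.max()-.5]
q=least_squares(f,ray("side",(u,ys.max()-8),0)[:2]).x;print('mill side',q)
if p is not None:
    yt,xt=np.nonzero(p);print('top mill',xt.min(),xt.max(),yt.min(),yt.max(),'pred foot box',(lambda P:(P.min(0),P.max(0)))(proj("top",np.c_[q[0]+29*np.cos(a),q[1]+29*np.sin(a),0*a])))
for n,pt in (("jar",(184,232)),):print(n,ray("side",pt,0))
print('caddies',ray("side",(112,265),0),ray("side",(143,243),0),'top knob',ray("top",(168,210),165))
E
python3 - <<'E'
import cv2
im=cv2.imread('pics/top0.png')[90:300,120:330];cv2.imwrite('pics/crop.png',cv2.resize(im,None,fx=2.8,fy=2.8,interpolation=2))
E
```

```text
go 18.700000000000003
mat top [584.8   5.9   0. ]
rail area 1170 ((263.569580078125, 234.71908569335938), (31.302974700927734, 89.81656646728516), 21.037511825561523)
(290, 197) [618.5 -44.   45. ]
(262, 278) [446.7   9.6  45. ]
(264, 191) [631.9  11.8  35. ]
(250, 231) [544.8  38.5  35. ]
(235, 268) [466.2  66.8  35. ]
mat side [592.1   5.8   0. ]
side mill 229 262 210 295
mill side [561.5 191.7]
jar [769.9 126.4   0. ]
caddies [823.  282.4   0. ] [819.2 199.4   0. ] top knob [563.3 186.8 165. ]
```

View pics/crop.png

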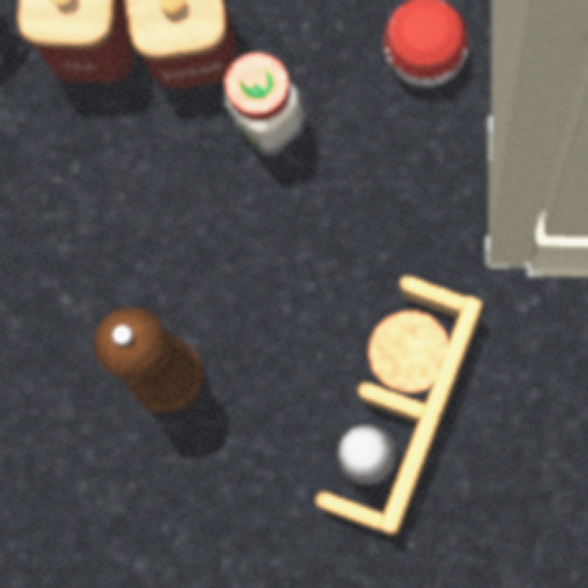

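The crop shows the mat at about (266,215), wall ends at (264,191), (250,231) and (235,268), and the mill's foot near (181,227). The rail heading is about -108°, with the mat at (585,6) and the mill at (562,191).

```bash
cat >> h.py <<'E'
mat=np.array([585.,6]);TH=np.deg2rad(-108)
ex=np.array([np.cos(TH),np.sin(TH)]);ey=np.array([-ex[1],ex[0]])
def inmat(p):d=np.asarray(p)[:2]-mat;return np.array([d@ex,d@ey])
def outmat(q):return mat+q[0]*ex+q[1]*ey
E
python3 - <<'E'
from h import *
mill=np.array([562,191.]);pre=outmat((-85,0));d=pre-mill;h=np.arctan2(d[1],d[0]);d/=np.linalg.norm(d)
print(inmat(mill),pre,np.degrees(h))
for lean in (35,42):
  for fl in (0,1):
    for nm,hh,ps in (("s1",h,[np.r_[mill-d*85,z] for z in (150,14)]+[np.r_[pre-d*33,14]]),("s2",TH,[np.r_[outmat((-150,0)),120],np.r_[outmat((-150,0)),14],np.r_[outmat((-33,0)),14]])):
      for p in ps:
        print(lean,fl,nm,p,solve_ik(list(p),list(att(hh,np.deg2rad(lean),fl))))
E
```

```text
[-168.8  -79. ] [611.3  86.8] -64.68644781724792
35 0 s1 [525.7 267.8 150. ] None
35 0 s1 [525.7 267.8  14. ] [  36.9   31.9   99.7  -39.2   62.7 -145.4]
35 0 s1 [597.2 116.7  14. ] None
35 0 s2 [631.4 148.7 120. ] [  19.3   36.5   78.3  -27.1   88.4 -136.2]
35 0 s2 [631.4 148.7  14. ] [  19.3   44.3   78.8  -27.5   81.  -132.4]
35 0 s2 [595.2  37.4  14. ] [  11.5   37.3   90.8  -31.4   73.6 -135.6]
35 1 s1 [525.7 267.8 150. ] [ 36.9  20.1  98.6 -36.   73.   26. ]
35 1 s1 [525.7 267.8  14. ] [ 36.9  31.9  99.7 -39.2  62.7  34.6]
35 1 s1 [597.2 116.7  14. ] [ 20.9  29.3 104.  -45.3  53.6  25.6]
35 1 s2 [631.4 148.7 120. ] [ 19.3  36.5  78.3 -27.1  88.4  43.8]
35 1 s2 [631.4 148.7  14. ] [ 19.3  44.3  78.8 -27.5  81.   47.6]
35 1 s2 [595.2  37.4  14. ] [ 11.5  37.3  90.8 -31.4  73.6  44.4]
42 0 s1 [525.7 267.8 150. ] None
42 0 s1 [525.7 267.8  14. ] [  39.5   35.    98.1  -44.8   67.1 -140.2]
42 0 s1 [597.2 116.7  14. ] [  23.7   31.9  103.5  -52.7   57.2 -146.7]
42 0 s2 [631.4 148.7 120. ] [  21.1   40.3   75.2  -31.4   93.5 -134.6]
42 0 s2 [631.4 148.7  14. ] [  21.1   48.1   75.1  -31.4   86.8 -130.5]
42 0 s2 [595.2  37.4  14. ] [  13.6   41.    87.8  -35.5   78.9 -132.6]
42 1 s1 [525.7 267.8 150. ] [ 39.5  22.9  97.7 -41.9  76.3  30.8]
42 1 s1 [525.7 267.8  14. ] [ 39.5  35.   98.1 -44.8  67.1  39.8]
42 1 s1 [597.2 116.7  14. ] [ 23.7  31.9 103.5 -52.7  57.2  33.3]
42 1 s2 [631.4 148.7 120. ] [ 21.1  40.3  75.2 -31.4  93.5  45.4]
42 1 s2 [631.4 148.7  14. ] [ 21.1  48.1  75.1 -31.4  86.8  49.5]
42 1 s2 [595.2  37.4  14. ] [ 13.6  41.   87.8 -35.5  78.9  47.4]
```

```bash
cat >> h.py <<'E'
L=np.deg2rad(40)
def P(xy,z):return [float(xy[0]),float(xy[1]),float(z)]
E
python3 - <<'E'
from h import *
mill=np.array([562,191.]);pre=outmat((-85,0));d=pre-mill;h=np.arctan2(d[1],d[0]);d/=np.linalg.norm(d)
A=list(att(h,L,1))
goto([370,-150,260],[180,0,17])
grip(32)
goto(P(mill-d*90+[-60,30],200),A)
b=mill-d*75
move_l(P(b,80),speed=150); move_l(P(b,15),speed=80)
o=get_obs();print(o['t'],o['tcp_pos'],o['wrist_force'],o['grip_width'])
im=get_image("wrist");cv2.imwrite("pics/w1.png",im[:,:,::-1])
E
```

```text
7.1833 [530.4 259.   15.4] [-0.3  0.4  0.5] 31.887563936530583
```

View pics/w1.png

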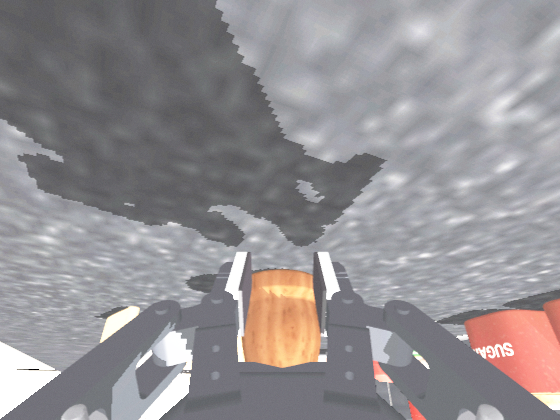

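The wrist view is upside down. It shows the mill's foot centred (col ~283) between the two fingertips (232–330), so I'm pushing now.

```bash
cat > meas.py <<'E'
from h import *
from scipy.optimize import least_squares
def mill_pos(tag):
    get_image("side");r=region("pepper_mill","side");ys,xs=np.nonzero(r)
    a=np.linspace(0,2*np.pi,40);low=ys>ys.max()-12;u=(xs[low].min()+xs[low].max())/2
    f=lambda q:(lambda Q:[Q[:,0].mean()-u,Q[:,1].max()-ys.max()-.5])(proj("side",np.c_[q[0]+29*np.cos(a),q[1]+29*np.sin(a),0*a]))
    q=least_squares(f,ray("side",(u,ys.max()-8),0)[:2]).x
    im=get_image("top");t=spot_in("pepper_mill","top")
    cv2.imwrite(f"pics/top_{tag}.png",cv2.resize(im[90:300,120:400,::-1],None,fx=2.5,fy=2.5,interpolation=2))
    print('side',q,inmat(q),'top',[(x['score'],x['extent']) for x in t[:1]]);return q
E
python3 - <<'E'
from meas import *
mill=np.array([562,191.]);pre=outmat((-85,0));d=pre-mill;d/=np.linalg.norm(d)
end=pre-d*33
move_l(P(mill-d*40,15),speed=80)
for s in (.33,.66,1):
    move_l(P((1-s)*(mill-d*40)+s*end,15),speed=50);o=get_obs();print(o['t'],o['tcp_pos'],o['wrist_force'])
move_l(P(end-d*50,15),speed=120)
mill_pos('a');print(get_obs()['t'])
E
```

```text
8.775 [562.2 190.5  15.1] [-0.2  0.2 -0.1]
9.7333 [579.4 153.9  15. ] [-0.3  0.9 -0.1]
10.7167 [597.2 116.4  15.1] [0.4 1.1 0.3]
side [654.4  22. ] [-36.6  61.1] top []
11.4833
```

View pics/top_a.png

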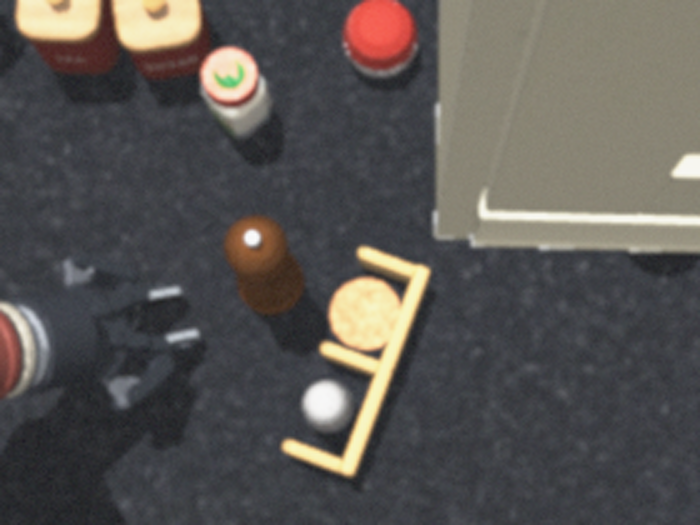

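```bash
python3 - <<'E'
from h import *
for uv,z in (((120+271/2.5,90+283/2.5),0),((120+253/2.5,90+238/2.5),168)):
    q=ray("top",uv,z);print(q,inmat(q))
E
```

```text
[609.5  90.1   0. ] [-87.6  -2.7]
[613.1  89.1 168. ] [-87.7   1. ]
```

The top picture shows the mill's foot at about crop (271,283), which puts it on the bay axis 88 mm out. Next I re-aim and push it in, watching the force.

```bash
python3 - <<'E'
from h import *
A=list(att(TH,L,1))
move_l(P(outmat((-170,0)),50),A,speed=120)
move_l(P(outmat((-165,0)),15),speed=80)
move_l(P(outmat((-125,0)),15),speed=80)
move_l(P(outmat((-60,0)),15),speed=50)
o=get_obs();print(o['t'],inmat(o['tcp_pos']),o['wrist_force'])
im=get_image("wrist");cv2.imwrite("pics/w2.png",cv2.rotate(im[:,:,::-1],1))
im=get_image("top");cv2.imwrite("pics/top_b.png",cv2.resize(im[140:300,180:340,::-1],None,fx=3.5,fy=3.5,interpolation=2))
E
```

```text
15.0833 [-59.9  -0. ] [ 0.1  0.7 -0.4]
```

View pics/top_b.png

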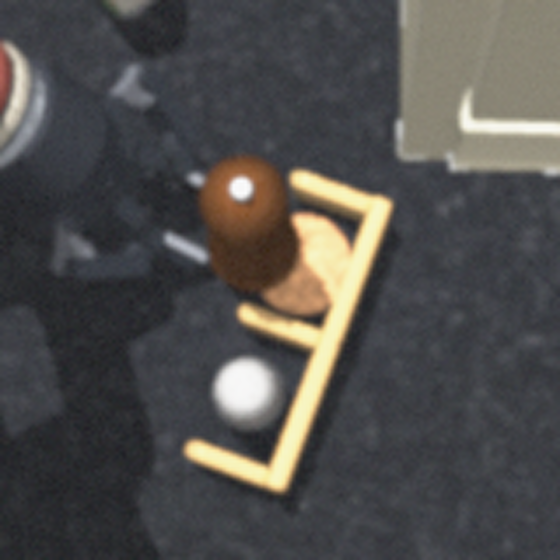

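The mill is upright at the bay mouth, centred between the walls and cradled by both fingers. I'll push on until the rear board resists.

```bash
python3 - <<'E'
from h import *
move_l(P(outmat((-40,0)),15),speed=40)
for x in np.arange(-38,-18,1.5):
    move_l(P(outmat((x,0)),15),speed=25)
    o=get_obs();f=-np.dot(o['wrist_force'][:2],ex);print(round(o['t'],1),x,inmat(o['tcp_pos']),round(f,1),o['wrist_force'])
    if f>5:break
im=get_image("top");cv2.imwrite("pics/top_c.png",cv2.resize(im[140:300,180:340,::-1],None,fx=3.5,fy=3.5,interpolation=2))
E
```

```text
16.1 -38.0 [-38.  -0.] 0.6 [ 0.4  0.5 -0.2]
16.3 -36.5 [-36.7   0.1] 1.1 [0.8 0.9 0.5]
16.6 -35.0 [-34.9   0.1] 1.6 [ 0.9  1.4 -0.6]
16.8 -33.5 [-33.3   0.1] 1.2 [ 0.5  1.  -1. ]
17.1 -32.0 [-31.8   0. ] 1.2 [ 1.3  0.9 -0.3]
17.3 -30.5 [-30.3  -0. ] 0.4 [-0.4  0.6  0.2]
17.6 -29.0 [-28.8  -0. ] 1.9 [ 1.1  1.7 -0.2]
17.8 -27.5 [-27.3  -0. ] 1.7 [1.  1.5 0.7]
18.1 -26.0 [-26.7   0.3] 4.3 [1.  4.2 0.9]
18.3 -24.5 [-26.4   0.6] 8.1 [1.7 8.  0.9]
```

View pics/top_c.png

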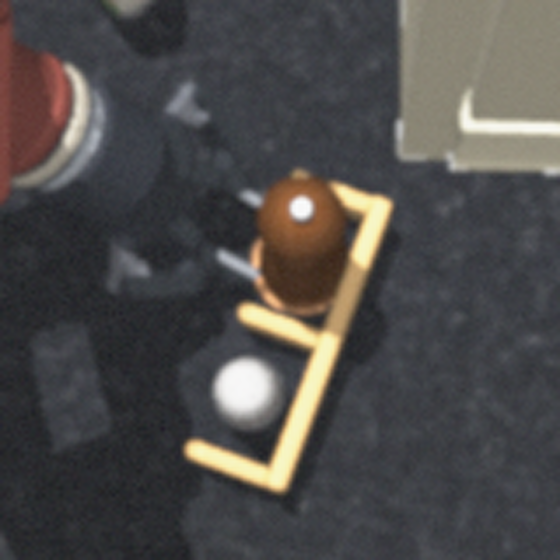

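The mill is against the rear board: force rises to 8 N and only the mat's front-left rim still shows. I'll back off and check.

```bash
python3 - <<'E'
from h import *
q=ray("top",(180+301/3.5,140+208/3.5),168);print(inmat(q))
move_l(P(outmat((-90,0)),15),speed=60)
move_l(P(outmat((-180,0)),120),speed=150)
wait(.3)
q=inmat(get_obs()['tcp_pos']);print(q,get_obs()['t'])
a=get_image("top")[140:300,180:340,::-1];b=get_image("side")[150:310,230:390,::-1]
cv2.imwrite("pics/end.png",cv2.resize(np.hstack([a,b]),None,fx=2.5,fy=2.5,interpolation=2))
E
```

```text
[1.2 3.8]
[-179.4   -0.2] 21.0
```

View pics/end.png

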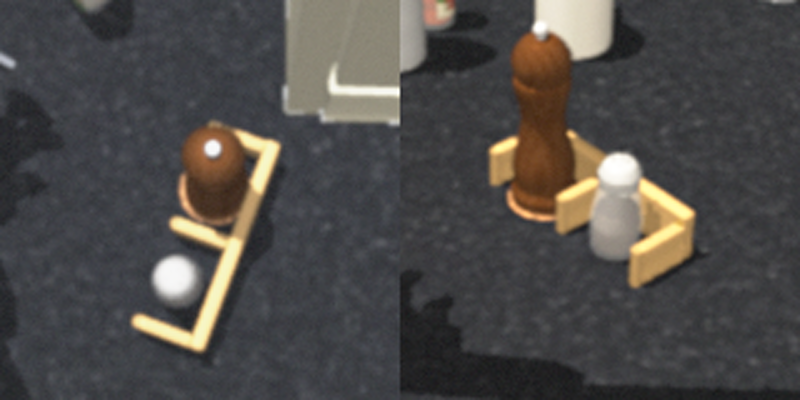

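Both views show the mill upright on the mat, against the board and clear of the side walls. The salt shaker hasn't moved.

```bash
python3 -c "
from station import *
print(sign_off())"
```

```text
the job is handed in; nothing more can be done
None
```

The job is handed in: the pepper mill stands upright on the cork mat against the rear board, about 1 mm off in depth and 4 mm off the bay middle by the top camera; the salt shaker looks unmoved, nothing else was touched that I saw, and sign-off returned no verdict.

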